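# Set the exposure lamp and hold the shutter half open over a film test strip

### The job

For a test exposure of the film strip, first turn the clicking sleeve on the lamp control to 4, while the holder's shutter is still shut. Then slide the film holder's spring-loaded shutter open to half of its travel, without letting it go well past half, and finish while still holding it there with the fingers: do not let go, the spring would shut it. Leave the sleeve at 4 and the other things on the bench where they are.

Things in the scene. Friction and masses are not known exactly. Their poses are not given: they have to be found in the camera images.
- holder: film holder fixed to the bench, left or right of the middle: grey box 130 (its x) x 210 (its y) mm, deck 40 high, steel rails along y (tops 47 high, centred at x = +-44). Origin: centre of underside, z up. Window over the film at y -85 to -15. Dark studs (4 tall) on the rails at y = -55 mark half travel: the shutter plate's -y edge is level with them at half
- shutter (a joint): shutter travel in m: 0 shut, 0.035 half, 0.07 fully open. Dark steel plate 74 x 80 x 3 mm on the deck (top 43.5 mm above the bench) that slides towards the holder's +y. A spring pushes it shut: about 3 N when shut, 8.6 N at half, 14 N fully open; released, it closes by itself
- shutter_tab (a point): centre of the shutter's upright black tab, 61.5 mm above the bench. Tab 40 mm wide (holder x), 12 thick (holder y, the slide direction), 36 tall (43.5 to 79.5 mm above the bench). Moves with the shutter, axes as the holder's. Shut, it lies at x = 0, y = -20 mm in the holder's frame
- control: lamp control fixed to the bench on the other side from the holder: grey box 150 (its x) x 130 (its y) x 45 mm tall, white top. Origin: centre of underside, z up. Six radial rows of 1 to 6 black pips on top, on the +x side of the sleeve, number its settings 1 to 6
- sleeve (a joint): sleeve angle in rad, clockwise from above. Clicks every 0.4: 0 is setting 1, 0.4 is 2, 0.8 is 3, 1.2 is 4, 1.6 is 5, 2.0 is 6; starts at 1, 2 or 3. About 0.08 N m to leave a click; released, it snaps to within 0.02 of the nearest. The black line on its top and white pointer on its flange point at the row of pips, at (1.0 - angle) rad counter-clockwise from the control's +x
- sleeve_grip (a point): on the sleeve's vertical axis, 71.5 mm above the bench, at gripping height. Ribbed aluminium cylinder, 44 mm diameter, top 87.5 mm above the bench, over a black flange of 60 mm diameter (top 53.5 mm above the bench). Axis at x = -20, y = 0 mm in the control's frame; the point turns with the sleeve
- glue_jar: bystander, leave alone: capped glue jar, 34 mm diameter, 60 tall, near the middle of the bench between the two devices; origin at the centre of its underside
- loupe: bystander, leave alone: black magnifier, 38 mm diameter, 38 tall, left of the devices; origin at the centre of its underside
- tape_roll: bystander, leave alone: clear tape roll lying flat, 90 mm diameter, 25 tall, beyond the devices; origin at the centre of its underside
- screwdriver: bystander, leave alone: screwdriver with a black handle lying flat, 180 long, 26 thick, right of the devices; origin at the centre of its underside
- square_block: bystander, leave alone: plain wooden block 50 x 90 x 30 tall, beyond the devices; origin at the centre of its underside
- wire_spool: bystander, leave alone: cardboard spool, 70 mm diameter, 40 tall, beyond the devices; origin at the centre of its underside
Things that resemble listed ones, but are neither listed nor needed, are in the scene too. What is shaped like the holder but purple is not meant. Leave any green look-alike of the control alone.

How it is judged:
On the way, in this order (a step that is already met when the one before it is completed fails the run):
1. the sleeve stands at 4 with the shutter still shut (value of joint sleeve between 1.08 and 1.32 rad and value of joint shutter below 0.01 m), for 0.2 s.
2. the fingers hold the shutter half open (value of joint shutter between 0.029 and 0.041 m and contact force between the fingers and shutter above 2 N), for 0.3 s.
At the end, for the whole second after the job is handed in: the fingers still hold the shutter, at rest, at half travel (35 mm, within 6 mm), pressing on it with more than 2 N, and the sleeve stands at 4 (within 0.12 rad) (all of step 2 and value of joint sleeve between 1.08 and 1.32 rad and velocity of joint shutter between -0.01 and 0.01 m/s); the arm keeps its last pose, push and grip.
It fails at once if the shutter is opened more than 10 mm while the sleeve is not at 4 (value of joint shutter above 0.01 m and not (value of joint sleeve between 1.08 and 1.32 rad)).
It fails at once if the shutter goes well past half (more than 50 mm of its 70) (value of joint shutter above 0.05 m).
It fails at once if a bystander is moved by more than 30 mm (distance of any of glue_jar, loupe, tape_roll, screwdriver, square_block, wire_spool from where it was at the start of the episode above 0.03 m).
It also fails if it takes over 48 s, if anything falls off the work surface, if the arm or the gripper's body presses on something with over 40 N, if the wrist force passes 120 N, or if a joint passes its speed limit or range.

### The arm

A 6-joint arm with a two-finger parallel gripper is mounted at the origin on the work surface. World frame = base frame: x ahead of the robot, y to its left, z up, the work surface at z = 0. Lengths are in m, angles in rad, forces in N, time in s.
With the tool pointing down it reaches from about 0.225 to 0.875 m from the base axis. Payload 3.4 kg.
Tool frame: the origin (TCP) lies between the finger pads; the fingertips stand 11 mm ahead of it and the grasp point (between the pads) lies 8 mm behind it (tips_ahead is the distance from the TCP to the fingertips, in m); z points along the fingers, x is the direction in which the jaws open and shut, and the axes are right-handed (so a half turn about z gives the same grasp; the last joint's range is limited). The gripper opens to 85 mm and grips with 20 to 120 N. Pads are 22 mm wide; open, the fingers measure 114 mm over their backs; the gripper's body (76 mm by 85 mm) begins 54 mm behind the grasp point. The pads swing forward as they close: fully open they stand 13 mm farther back than shut.
Start: joints at [-1.302, 0.276, 1.505, -0, 1.361, -0.121], TCP at [0.219, -0.532, 0.242] pointing down, gripper open.
Joint ranges: [-2.89, 2.89], [-0.75, 2.08], [0.22, 2.7], [-1.18, 4.32], [0.11, 2.71], [-2.7, 2.7]. Speed limits (rad/s): [2.57, 2.57, 3.14, 3.14, 3.14, 3.14].

### API

Orientations are given as a unit quaternion [w, x, y, z].
In Python, from rig import get_state, get_image, sign_off, masks_of, tips_ahead gives the robot as it stands.
- The arm moves only by the tool play_rows, never from a script. Its argument "series" is a list of rows, each an object of numbers: "fingers": the closure, from -1 (fully open) to 1 (shut); "dx", "dy", "dz": the shift along the world's x, y, z in mm; "turn": the turn about the world's z in rad. A call has 1 to 20 rows; each row shifts and turns the pose as measured when the row begins; what a row does not reach is not made up. A row lasts 1/12 s, in which the tool goes at most 41.7 mm and 7.16 degrees, less where a joint would pass 70% of its speed; a pose out of reach is approached as far as the arm can. A call with a gripper value outside its range is refused whole. The fingers move at their own pace and stop on an object; "squeeze" is the grip in N (left out, the last holds). Time passes only in rows, so rows that do not move let the fingers close. It gives the time, the measured TCP pose, the force and the opening at its end, in the units of the state.
- get_state(): the state, without advancing time (a new reading comes with each control period).
- get_image(name): name is "scene" or "top" or "wrist"; returns a dict with "pixels" (480x640x3 uint8, red, green, blue), "vfov" (degrees; the focal length in pixels is half the picture's height over the tangent of half this angle, whatever the lens; pixels are square), "cx", "cy" (the principal point, pixels), "rvec" (rotation vector, rad) and "tvec" (3), from world to camera coordinates, as OpenCV has them; the wrist camera has in their place "hand_eye" (4x4, takes a point from camera to tool coordinates, whose origin is the TCP and whose axes are the tool frame's). Camera axes: x right, y down, z forward; pixel columns grow to the right and rows downward; lengths in m; the calibration is good to about 2 mm. A picture is of the moment at which its call begins: read the wrist's pose just before it. There is no depth.
- sign_off(): hands the job in, once; it reports no verdict.
Trained networks look in a picture, given as the dict that the camera call returned (one of the last four; its "shot" number tells which), for a name from the list of things; names that differ only in an ending like _2 or _b are one class to them, and where a whole thing is asked for, a point or a joint stands for the part that bears it (a point fixed in the world has none). Each returns a list of dicts, best first, with "p" (0 to 1); they miss things now and then, are a little off and sometimes report something else, mostly with a low value. They report only what shows in the picture. A call takes as long as a camera call. They do not tell look-alikes from the thing itself.
- masks_of(picture, label): "region" (480x640 bool, what is visible of it) and "xy" ([column, row] in pixels, amid what is visible of it).
The state is a dict: "clock": time; "qpos": joint angles; "qd": joint speeds; "effort": joint torques, N m; "position": TCP position; "ee_rot": TCP orientation; "contact_force": force on the tool from outside, world axes, zero at the start; "moment": the same for the moment, N m; "width": finger opening in m.
Only numpy, scipy, OpenCV 4.12 (cv2) and the standard library are available. Lean on these libraries where they do the work, as an engineer would, in place of code of your own. Each camera call takes 0.05 s, during which the arm holds its last target. There are 200 camera calls.

## Working session

There is one attempt and no reset: what is moved stays moved. The work goes in short steps, Python scripts to look and compute and a tool call to move; the robot and the scene stay as the last step left them, time stands still between calls to the robot, and variables do not carry over. Pictures are saved under pics/ and viewed, about 8 in all and at most 12, crops included, and the job is handed in when it is done.

Besides the shell and the picture viewer there is one more tool, called as name([rows], argument=value, ...), one row to a line, values as JSON. play_rows: Moves the arm, as the interface text tells. Its arguments: {"type":"object","properties":{"series":{"type":"array"},"squeeze":{"type":"number"}},"required":["series"]}

```bash
mkdir -p pics; ls; cat > h.py <<'E'
import numpy as np, cv2
from rig import *
def save(p,n): cv2.imwrite(f'pics/{n}.png',cv2.cvtColor(p['pixels'],cv2.COLOR_RGB2BGR))
def cam(p,st=None):
    f=240/np.tan(np.radians(p['vfov'])/2)
    if 'rvec' in p and p['rvec'] is not None:
        R=cv2.Rodrigues(np.array(p['rvec'],float))[0]; t=np.array(p['tvec'],float).ravel()
        return f,R.T,-R.T@t
    from scipy.spatial.transform import Rotation as Ro
    w,x,y,z=st['ee_rot']; Rt=Ro.from_quat([x,y,z,w]).as_matrix(); H=np.array(p['hand_eye'])
    return f,Rt@H[:3,:3],Rt@H[:3,3]+np.array(st['position'])
def w2(p,uv,z,st=None):
    f,R,c=cam(p,st); d=R@np.array([(uv[0]-p['cx'])/f,(uv[1]-p['cy'])/f,1.]); return c+d*(z-c[2])/d[2]
def px(p,X,st=None):
    f,R,c=cam(p,st); q=R.T@(np.array(X)-c); return np.array([p['cx']+f*q[0]/q[2],p['cy']+f*q[1]/q[2]])
E
python3 - <<'E'
from h import *
print(get_state())
for n in('scene','top'):
    p=get_image(n); save(p,n+'0'); print(n,cam(p)[2])
    for l,z in(('holder',.04),('shutter_tab',.06),('control',.045),('sleeve_grip',.08)):
        for m in masks_of(p,l): print(n,l,round(m['p'],2),np.round(m['xy']),m['region'].sum(),w2(p,m['xy'],z).round(3))
print({k:v for k,v in p.items() if k!='pixels'})
E
```

```text
pics
{'clock': 0.0, 'qpos': array([-1.30200472e+00,  2.76581650e-01,  1.50612697e+00,  3.02083169e-06,
        1.36067489e+00, -1.21033651e-01]), 'qd': array([ 0.00011989,  0.00139578,  0.00141881, -0.00129017, -0.00060964,
        0.0004922 ]), 'effort': array([ 8.11316168e-04, -4.16766500e+01, -2.45806199e+01, -1.22761990e-04,
        1.11162223e-02, -3.41510236e-05]), 'position': array([ 0.21836025, -0.5313862 ,  0.24144974]), 'ee_rot': array([-5.85819659e-04,  8.30669938e-01, -5.56764449e-01, -6.77206493e-04]), 'contact_force': array([-0.76540474,  0.70630343, -0.31231909]), 'moment': array([ 0.02722691, -0.01766865,  0.00304574]), 'width': 0.08561612849970349}
scene [0.88485508 0.52505358 0.77206532]
scene holder 0.94 [367. 323.] 8303 [0.583 0.176 0.04 ]
scene holder 0.65 [482. 270.] 6551 [0.321 0.191 0.04 ]
scene shutter_tab 0.95 [475. 241.] 1108 [0.299 0.139 0.06 ]
scene shutter_tab 0.57 [356. 291.] 1368 [0.571 0.12  0.06 ]
scene control 0.62 [282. 193.] 3412 [ 0.56  -0.195  0.045]
scene control 0.59 [389. 187.] 3303 [ 0.342 -0.091  0.045]
scene sleeve_grip 0.66 [400. 168.] 559 [ 0.31  -0.102  0.08 ]
scene sleeve_grip 0.58 [290. 178.] 597 [ 0.538 -0.193  0.08 ]
top [ 0.33806855 -0.02009341  1.05834199]
top holder 0.94 [221. 363.] 8156 [0.303 0.162 0.04 ]
top holder 0.79 [225. 222.] 7339 [0.572 0.16  0.04 ]
top shutter_tab 0.98 [249. 220.] 1549 [0.57  0.111 0.06 ]
top shutter_tab 0.89 [242. 375.] 1704 [0.281 0.121 0.06 ]
top control 0.78 [375. 350.] 5695 [ 0.322 -0.125  0.045]
top control 0.58 [414. 232.] 5403 [ 0.545 -0.209  0.045]
top sleeve_grip 0.86 [413. 237.] 779 [ 0.528 -0.2    0.08 ]
top sleeve_grip 0.74 [369. 358.] 841 [ 0.31  -0.109  0.08 ]
{'vfov': 48.47187909168536, 'cx': 313.5258611355305, 'cy': 239.43984173199578, 'rvec': array([ 2.10166248, -2.13390818,  0.19417278]), 'tvec': array([-0.00549672,  0.53267927,  0.97519456]), 'shot': 2}
```

View pics/top0.png

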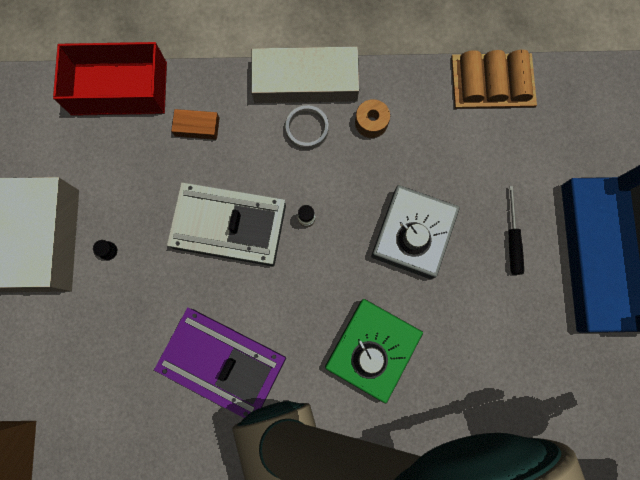

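View pics/scene0.png

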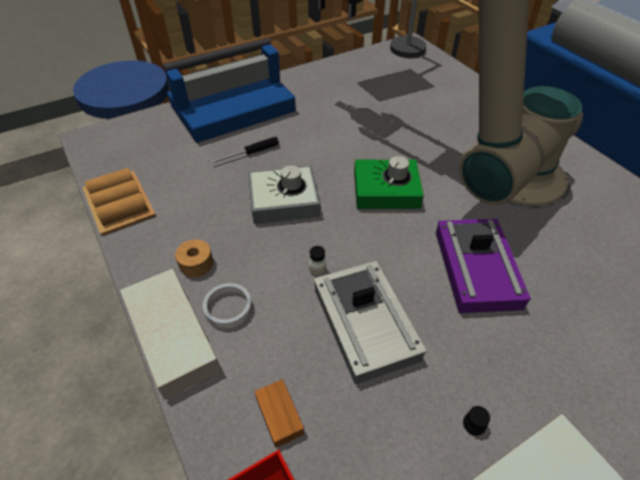

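The two film holders are grey at top-view pixel (225,222) and purple at (221,363). The two controls are white/grey at (415,235) and green at (375,350). By the description I want the grey holder and the white control. Next I'll fit their poses and check a close crop.

```bash
cat > fit.py <<'E'
from h import *
from scipy.optimize import minimize
def box(pose,x,y,z):
    c,s=np.cos(pose[2]),np.sin(pose[2])
    return [[pose[0]+c*a-s*b,pose[1]+s*a+c*b,h] for a in(-x,x) for b in(-y,y) for h in z]
def fit(views,pose,boxes):
    def cost(q):
        r=0
        for p,m,st in views:
            pts=np.array([px(p,X,st) for bx,by,z in boxes for X in box(q,bx,by,z)],np.float32)
            im=np.zeros((480*4,640*4),np.uint8)
            cv2.fillConvexPoly(im,np.int32(np.round(cv2.convexHull(pts)*4+1.5)),1); im=cv2.resize(im*255,(640,480),interpolation=cv2.INTER_AREA)/255.
            r+=np.abs(im-m).sum()/m.sum()
        return r
    best=min((minimize(cost,np.array(pose)+[0,0,d],method='Nelder-Mead',options=dict(initial_simplex=np.array(pose)+[0,0,d]+np.array([[0,0,0],[.02,0,0],[0,.02,0],[0,0,.15]]),xatol=1e-4,fatol=1e-5)) for d in(-.1,.1)),key=lambda r:r.fun)
    return best.x,best.fun
E
python3 - <<'E'
from fit import *
T=get_image('top');S=get_image('scene')
def get(p,l,X):
    m=min(masks_of(p,l),key=lambda m:np.linalg.norm(w2(p,m['xy'],.04)[:2]-X)); 
    k=m['region'].astype(np.uint8); c=cv2.findContours(k,0,1)[0]; o=np.zeros_like(k); cv2.drawContours(o,[max(c,key=cv2.contourArea)],-1,1,-1); return o
for l,X,b,y0 in(('holder',(.57,.16),[(.065,.105,(0,.04)),(.05,.1,(.04,.047))],-.16),('control',(.545,-.205),[(.075,.065,(0,.045))],-.4)):
    vt=(T,get(T,l,X),None);vs=(S,get(S,l,X),None)
    for v in([vt],[vs],[vt,vs]): print(l,fit(v,[*X,y0],b))
a=cv2.resize(T['pixels'][170:290,155:295],None,fx=4,fy=4,interpolation=3);b=cv2.resize(T['pixels'][175:285,365:465],None,fx=5,fy=5,interpolation=3)[:480]
b=cv2.resize(b,(236,260)) if 0 else b
im=np.hstack([a,b[:480]])[:, :]; im=cv2.resize(im,(800,int(480*800/im.shape[1])));cv2.imwrite('pics/crop1.png',im[...,::-1])
E
```

```text
holder (array([ 0.5721248 ,  0.15805049, -0.18398026]), np.float64(0.018337970962761053))
holder (array([ 0.56996224,  0.15582863, -0.19124054]), np.float64(0.030264373525692247))
holder (array([ 0.57140862,  0.15723146, -0.18797041]), np.float64(0.05964953632189515))
control (array([ 0.54986467, -0.21295796, -0.37253419]), np.float64(0.031910948948414466))
control (array([ 0.54812542, -0.21468074, -0.36877185]), np.float64(0.06555363321799307))
control (array([ 0.54930248, -0.21348275, -0.36707862]), np.float64(0.10560434454105573))
```

View pics/crop1.png

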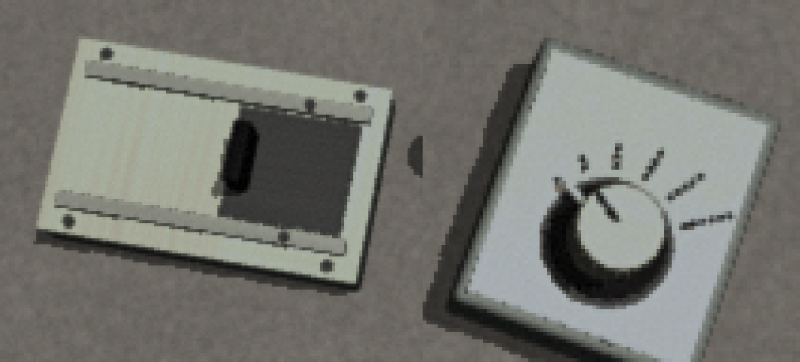

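Crop 1 shows the grey holder with its shutter shut and its studs towards -y, which is image right. It also shows the white control with its pointer on the first, most counter-clockwise row, so the sleeve is at setting 1. The required turn is 1.2 rad clockwise. Moving above the sleeve.

play_rows([
  {"fingers": -1, "dx": 24, "dy": 25},
  {"dx": 24, "dy": 25},
  {"dx": 24, "dy": 25},
  {"dx": 24, "dy": 25},
  {"dx": 24, "dy": 25},
  {"dx": 24, "dy": 25},
  {"dx": 24, "dy": 25},
  {"dx": 24, "dy": 25},
  {"dx": 24, "dy": 25},
  {"dx": 24, "dy": 25},
  {"dx": 24, "dy": 25},
  {"dx": 24, "dy": 25},
  {"dx": 12, "dy": 15},
  {},
], squeeze=50)

```text
invalid input at $.series[0]: expected keys fingers, dx, dy, dz, turn
```

play_rows([
  {"fingers": -1, "dx": 24, "dy": 25, "dz": 0, "turn": 0},
  {"fingers": -1, "dx": 24, "dy": 25, "dz": 0, "turn": 0},
  {"fingers": -1, "dx": 24, "dy": 25, "dz": 0, "turn": 0},
  {"fingers": -1, "dx": 24, "dy": 25, "dz": 0, "turn": 0},
  {"fingers": -1, "dx": 24, "dy": 25, "dz": 0, "turn": 0},
  {"fingers": -1, "dx": 24, "dy": 25, "dz": 0, "turn": 0},
  {"fingers": -1, "dx": 24, "dy": 25, "dz": 0, "turn": 0},
  {"fingers": -1, "dx": 24, "dy": 25, "dz": 0, "turn": 0},
  {"fingers": -1, "dx": 24, "dy": 25, "dz": 0, "turn": 0},
  {"fingers": -1, "dx": 24, "dy": 25, "dz": 0, "turn": 0},
  {"fingers": -1, "dx": 24, "dy": 25, "dz": 0, "turn": 0},
  {"fingers": -1, "dx": 24, "dy": 25, "dz": 0, "turn": 0},
  {"fingers": -1, "dx": 12, "dy": 15, "dz": 0, "turn": 0},
  {"fingers": -1, "dx": 0, "dy": 0, "dz": 0, "turn": 0},
], squeeze=50)

```text
clock: 1.97
position: [0.5287, -0.2035, 0.2431]
ee_rot: [0.001, 0.828, -0.56, 0.003]
contact_force: [0.2, -0.8, -0.1]
width: 0.0853
```

```bash
python3 - <<'E'
from fit import *
st=get_state();p=get_image('wrist');save(p,'w1')
print(st['position'],st['qpos'].round(3),tips_ahead if not callable(tips_ahead) else tips_ahead())
for m in masks_of(p,'sleeve_grip'): print(m['p'],m['xy'],m['region'].sum(),w2(p,m['xy'],.085,st))
print('pred top',px(p,[.5307,-.2062,.0875],st), 'r',px(p,[.5307+.022,-.2062,.0875],st))
E
```

```text
[ 0.52870572 -0.20349031  0.24314606] [-0.489  0.26   1.526 -0.002  1.35   0.701] 0.011
0.76 [330.7, 204.1] 3490 [ 0.54322391 -0.20332303  0.085     ]
0.73 [150.4, 355.0] 388 [ 0.34388262 -0.10011844  0.085     ]
pred top [328.25167472 219.85462404] r [338.50704591 195.49594446]
```

View pics/w1.png

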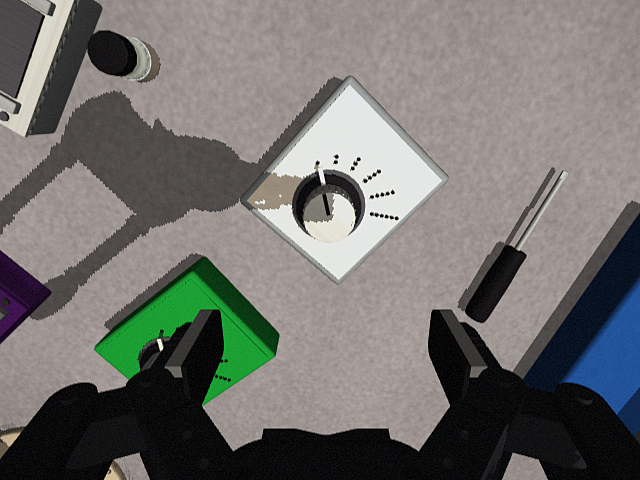

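The wrist view shows the sleeve top centred at (329,217), against a predicted (328,220). The pointer at (320,170) is on the 1-pip row at (317,163), which confirms setting 1. Descending and gripping.

play_rows([
  {"fingers": -1, "dx": 3, "dy": -2.5, "dz": -32, "turn": 0},
  {"fingers": -1, "dx": 0, "dy": 0, "dz": -32, "turn": 0},
  {"fingers": -1, "dx": 0, "dy": 0, "dz": -32, "turn": 0},
  {"fingers": -1, "dx": 0, "dy": 0, "dz": -32, "turn": 0},
  {"fingers": -1, "dx": 0, "dy": 0, "dz": -28, "turn": 0},
  {"fingers": -1, "dx": 0, "dy": 0, "dz": -10, "turn": 0},
  {"fingers": -1, "dx": 0, "dy": 0, "dz": 0, "turn": 0},
])

```text
clock: 2.65
position: [0.5241, -0.2191, 0.0751]
ee_rot: [0.005, 0.826, -0.564, 0.008]
contact_force: [-0.1, 0.5, 0.4]
width: 0.0851
```

play_rows([
  {"fingers": -1, "dx": 8, "dy": 13, "dz": 0, "turn": 0},
  {"fingers": -1, "dx": 0, "dy": 0, "dz": 0, "turn": 0},
  {"fingers": -1, "dx": 0, "dy": 0, "dz": 0, "turn": 0},
])

```text
clock: 2.9
position: [0.5294, -0.2101, 0.0753]
ee_rot: [0.007, 0.824, -0.566, 0.007]
contact_force: [0.5, -0.5, -0.4]
width: 0.0851
```

play_rows([
  {"fingers": -1, "dx": 4, "dy": 6, "dz": -8, "turn": 0},
  {"fingers": -1, "dx": 0, "dy": 0, "dz": 0, "turn": 0},
  {"fingers": -1, "dx": 0, "dy": 0, "dz": 0, "turn": 0},
])

```text
clock: 3.15
position: [0.5343, -0.2066, 0.0693]
ee_rot: [0.007, 0.824, -0.567, 0.01]
contact_force: [-0.5, -0.8, 0.6]
width: 0.0855
```

play_rows([
  {"fingers": 1, "dx": -1, "dy": 0, "dz": 0, "turn": 0},
  {"fingers": 1, "dx": 0, "dy": 0, "dz": 0, "turn": 0},
  {"fingers": 1, "dx": 0, "dy": 0, "dz": 0, "turn": 0},
  {"fingers": 1, "dx": 0, "dy": 0, "dz": 0, "turn": 0},
  {"fingers": 1, "dx": 0, "dy": 0, "dz": 0, "turn": 0},
  {"fingers": 1, "dx": 0, "dy": 0, "dz": 0, "turn": 0},
  {"fingers": 1, "dx": 0, "dy": 0, "dz": 0, "turn": 0},
  {"fingers": 1, "dx": 0, "dy": 0, "dz": 0, "turn": 0},
])

```text
clock: 3.82
position: [0.5328, -0.2058, 0.0707]
ee_rot: [0.006, 0.824, -0.567, 0.009]
contact_force: [0.4, 0.3, 1.7]
width: 0.0426
```

play_rows([
  {"fingers": 1, "dx": 0, "dy": 0, "dz": 0, "turn": -0.1},
  {"fingers": 1, "dx": 0, "dy": 0, "dz": 0, "turn": -0.1},
  {"fingers": 1, "dx": 0, "dy": 0, "dz": 0, "turn": -0.1},
  {"fingers": 1, "dx": 0, "dy": 0, "dz": 0, "turn": -0.1},
  {"fingers": 1, "dx": 0, "dy": 0, "dz": 0, "turn": -0.1},
  {"fingers": 1, "dx": 0, "dy": 0, "dz": 0, "turn": -0.1},
  {"fingers": 1, "dx": 0, "dy": 0, "dz": 0, "turn": 0},
  {"fingers": 1, "dx": 0, "dy": 0, "dz": 0, "turn": 0},
])

```text
clock: 4.48
position: [0.5327, -0.2066, 0.0707]
ee_rot: [-0.01, -0.61, 0.792, -0.007]
contact_force: [-0.2, -0.6, 0.9]
width: 0.0426
```

play_rows([
  {"fingers": 1, "dx": 0, "dy": 0, "dz": 0, "turn": -0.1},
  {"fingers": 1, "dx": 0, "dy": 0, "dz": 0, "turn": -0.1},
  {"fingers": 1, "dx": 0, "dy": 0, "dz": 0, "turn": -0.1},
  {"fingers": 1, "dx": 0, "dy": 0, "dz": 0, "turn": -0.1},
  {"fingers": 1, "dx": 0, "dy": 0, "dz": 0, "turn": -0.1},
  {"fingers": 1, "dx": 0, "dy": 0, "dz": 0, "turn": -0.05},
  {"fingers": 1, "dx": 0, "dy": 0, "dz": 0, "turn": 0},
  {"fingers": 1, "dx": 0, "dy": 0, "dz": 0, "turn": 0},
])

```text
clock: 5.15
position: [0.5324, -0.2071, 0.0707]
ee_rot: [-0.011, -0.37, 0.929, -0.005]
contact_force: [-0.5, 0.2, 0.7]
width: 0.0425
```

Turned 1.18 rad, close enough for the click to snap in. Releasing and rising.

play_rows([
  {"fingers": -1, "dx": 0, "dy": 0, "dz": 0, "turn": 0},
  {"fingers": -1, "dx": 0, "dy": 0, "dz": 0, "turn": 0},
  {"fingers": -1, "dx": 0, "dy": 0, "dz": 0, "turn": 0},
  {"fingers": -1, "dx": 0, "dy": 0, "dz": 0, "turn": 0},
  {"fingers": -1, "dx": 0, "dy": 0, "dz": 0, "turn": 0},
  {"fingers": -1, "dx": 0, "dy": 0, "dz": 30, "turn": 0},
  {"fingers": -1, "dx": 0, "dy": 0, "dz": 35, "turn": 0},
  {"fingers": -1, "dx": 0, "dy": 0, "dz": 35, "turn": 0},
  {"fingers": -1, "dx": 0, "dy": 0, "dz": 35, "turn": 0},
  {"fingers": -1, "dx": 0, "dy": 0, "dz": 35, "turn": 0.0},
  {"fingers": -1, "dx": 0, "dy": 0, "dz": 0, "turn": 0},
])

```text
clock: 6.07
position: [0.5289, -0.2057, 0.2451]
ee_rot: [-0.014, -0.374, 0.927, -0.002]
contact_force: [-0.1, 0.2, 0.6]
width: 0.0857
```

```bash
python3 - <<'E'
from fit import *
st=get_state();p=get_image('wrist');print(st['position'],st['width'])
u,v=map(int,px(p,[.55,-.206,.06],st));print(u,v)
u0,v0=max(0,u-100),max(0,v-100)
cv2.imwrite('pics/w2.png',cv2.resize(p['pixels'][v0:v0+200,u0:u0+200,::-1],None,fx=2.5,fy=2.5,interpolation=3))
E
```

```text
[ 0.52890181 -0.20574294  0.24505649] 0.08568425350506363
303 193
```

View pics/w2.png

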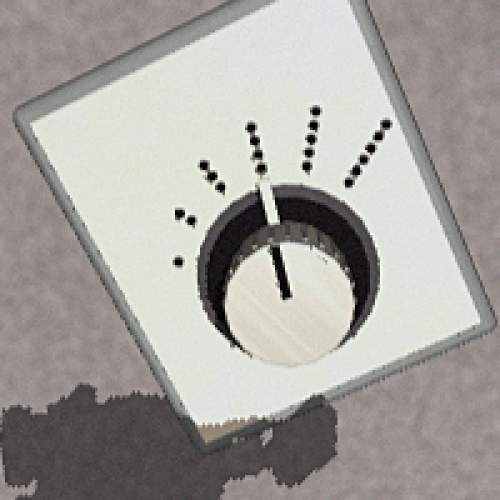

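The pointer lies along the 4-pip row (about (258,150) in the crop), so the sleeve is at 4. Next I move above the shutter tab and turn the jaws to the slide axis.

play_rows([
  {"fingers": -1, "dx": 4, "dy": 28, "dz": 0, "turn": 0.06},
  {"fingers": -1, "dx": 4, "dy": 28, "dz": 0, "turn": 0.06},
  {"fingers": -1, "dx": 4, "dy": 28, "dz": 0, "turn": 0.06},
  {"fingers": -1, "dx": 4, "dy": 28, "dz": 0, "turn": 0.06},
  {"fingers": -1, "dx": 4, "dy": 28, "dz": 0, "turn": 0.06},
  {"fingers": -1, "dx": 4, "dy": 28, "dz": 0, "turn": 0.06},
  {"fingers": -1, "dx": 4, "dy": 28, "dz": 0, "turn": 0.06},
  {"fingers": -1, "dx": 4, "dy": 28, "dz": 0, "turn": 0.06},
  {"fingers": -1, "dx": 4, "dy": 28, "dz": 0, "turn": 0.06},
  {"fingers": -1, "dx": 4, "dy": 28, "dz": 0, "turn": 0.06},
  {"fingers": -1, "dx": 0, "dy": 28, "dz": 0, "turn": 0},
  {"fingers": -1, "dx": 0, "dy": 28, "dz": 0, "turn": 0},
  {"fingers": -1, "dx": 0, "dy": 0, "dz": 0, "turn": 0},
  {"fingers": -1, "dx": 0, "dy": 0, "dz": 0, "turn": 0},
])

```text
clock: 7.28
position: [0.56, 0.1452, 0.2257]
ee_rot: [-0.024, -0.643, 0.766, 0.0]
contact_force: [0.4, -0.1, 0.6]
width: 0.0852
```

```bash
python3 - <<'E'
from fit import *
st=get_state();p=get_image('wrist');save(p,'w3');print(st['position'],st['ee_rot'],st['qpos'].round(2))
print('pred tab top',px(p,[.5677,.1376,.0795],st),'plate centre etc; corners deck',[px(p,X,st).round() for X in box([.5714,.1572,-.188],.065,.105,(.04,))])
for m in masks_of(p,'shutter_tab'): print(m['p'],m['xy'],m['region'].sum())
E
```

```text
[0.56004183 0.14515174 0.22569959] [-2.37062761e-02 -6.42988450e-01  7.65508818e-01  3.38537614e-04] [ 0.15  0.31  1.49 -0.02  1.38  1.9 ]
pred tab top [327.11524505 207.47758708] plate centre etc; corners deck [array([413., 262.]), array([191., 262.]), array([428., 120.]), array([173., 116.])]
0.65 [357.6, 192.8] 7486
0.56 [389.3, 418.1] 1819
```

View pics/w3.png

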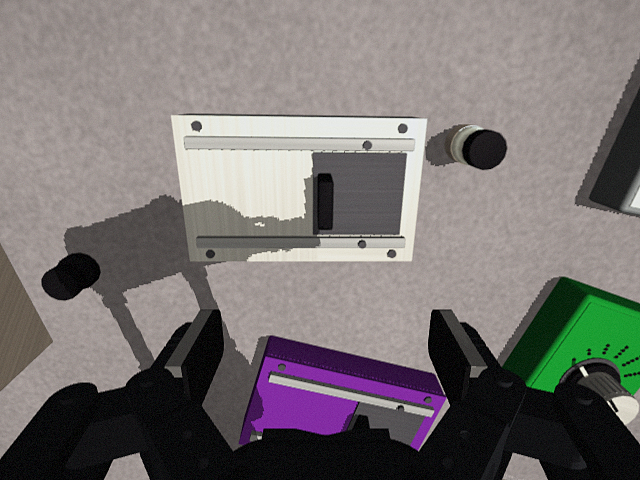

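The fitted deck corners match the picture within about 2 px, and the tab at column 326 agrees with the prediction of 327. Descending in two stages.

play_rows([
  {"fingers": -1, "dx": 8, "dy": -7, "dz": -30, "turn": 0},
  {"fingers": -1, "dx": 0, "dy": 0, "dz": -30, "turn": 0},
  {"fingers": -1, "dx": 0, "dy": 0, "dz": -30, "turn": 0},
  {"fingers": -1, "dx": 0, "dy": 0, "dz": -20, "turn": 0},
  {"fingers": -1, "dx": 0, "dy": 0, "dz": 0, "turn": 0},
  {"fingers": -1, "dx": 0, "dy": 0, "dz": 0, "turn": 0},
])

```text
clock: 7.88
position: [0.5694, 0.129, 0.1134]
ee_rot: [-0.022, -0.639, 0.769, -0.002]
contact_force: [-0.5, 0.2, 0.7]
width: 0.0856
```

play_rows([
  {"fingers": -1, "dx": 0, "dy": 11, "dz": 0, "turn": 0},
  {"fingers": -1, "dx": 0, "dy": 0, "dz": -15, "turn": 0},
  {"fingers": -1, "dx": 0, "dy": 1, "dz": -15, "turn": 0},
  {"fingers": -1, "dx": 0, "dy": 1, "dz": -15, "turn": 0},
  {"fingers": -1, "dx": 0, "dy": 0, "dz": -3, "turn": 0},
  {"fingers": -1, "dx": 0, "dy": 0, "dz": 0, "turn": 0},
  {"fingers": -1, "dx": 0, "dy": 0, "dz": 0, "turn": 0},
])

```text
clock: 8.47
position: [0.5774, 0.144, 0.0751]
ee_rot: [-0.014, -0.638, 0.77, -0.007]
contact_force: [-0.2, 0.1, 0.6]
width: 0.0855
```

play_rows([
  {"fingers": -1, "dx": -9, "dy": -8, "dz": -8, "turn": 0},
  {"fingers": -1, "dx": 0, "dy": 0, "dz": -4, "turn": 0},
  {"fingers": -1, "dx": 0, "dy": 0, "dz": 0, "turn": 0},
  {"fingers": -1, "dx": 0, "dy": 0, "dz": 0, "turn": 0},
])

```text
clock: 8.8
position: [0.5727, 0.1373, 0.0683]
ee_rot: [-0.009, -0.637, 0.77, -0.009]
contact_force: [0.1, 0.4, 0.3]
width: 0.0851
```

play_rows([
  {"fingers": -1, "dx": -4, "dy": 1, "dz": -6, "turn": -0.01},
  {"fingers": -1, "dx": 0, "dy": 0, "dz": 0, "turn": 0},
  {"fingers": -1, "dx": 0, "dy": 0, "dz": 0, "turn": 0},
  {"fingers": 1, "dx": 0, "dy": 0, "dz": 0, "turn": 0},
  {"fingers": 1, "dx": 0, "dy": 0, "dz": 0, "turn": 0},
  {"fingers": 1, "dx": 0, "dy": 0, "dz": 0, "turn": 0},
  {"fingers": 1, "dx": 0, "dy": 0, "dz": 0, "turn": 0},
  {"fingers": 1, "dx": 0, "dy": 0, "dz": 0, "turn": 0},
  {"fingers": 1, "dx": 0, "dy": 0, "dz": 0, "turn": 0},
  {"fingers": 1, "dx": 0, "dy": 0, "dz": 0, "turn": 0},
  {"fingers": 1, "dx": 0, "dy": 0, "dz": 0, "turn": 0},
])

```text
clock: 9.72
position: [0.5707, 0.1385, 0.0639]
ee_rot: [-0.008, -0.634, 0.773, -0.011]
contact_force: [-1.5, -2.9, -0.4]
width: 0.0107
```

The tab is gripped: the width of 10.7 mm has the same -1.3 mm offset as the sleeve reading, and the spring force is about 3 N. Sliding open in small steps.

play_rows([
  {"fingers": 1, "dx": 1, "dy": 5, "dz": 0, "turn": 0},
  {"fingers": 1, "dx": 1, "dy": 5, "dz": 0, "turn": 0},
  {"fingers": 1, "dx": 1, "dy": 5, "dz": 0, "turn": 0},
  {"fingers": 1, "dx": 1, "dy": 5, "dz": 0, "turn": 0},
  {"fingers": 1, "dx": 0, "dy": 0, "dz": 0, "turn": 0},
  {"fingers": 1, "dx": 0, "dy": 0, "dz": 0, "turn": 0},
], squeeze=60)

```text
clock: 10.22
position: [0.5741, 0.1564, 0.0639]
ee_rot: [-0.011, -0.634, 0.773, -0.013]
contact_force: [-1.0, -6.8, 1.6]
width: 0.0107
```

play_rows([
  {"fingers": 1, "dx": 1, "dy": 5, "dz": 0, "turn": 0},
  {"fingers": 1, "dx": 1, "dy": 5, "dz": 0, "turn": 0},
  {"fingers": 1, "dx": 1, "dy": 5, "dz": 0, "turn": 0},
  {"fingers": 1, "dx": 0, "dy": 1, "dz": 0, "turn": 0},
  {"fingers": 1, "dx": 0, "dy": 0, "dz": 0, "turn": 0},
  {"fingers": 1, "dx": 0, "dy": 0, "dz": 0, "turn": 0},
])

```text
clock: 10.72
position: [0.5762, 0.1679, 0.0639]
ee_rot: [-0.015, -0.635, 0.772, -0.016]
contact_force: [-1.4, -7.0, 1.7]
width: 0.0109
```

```bash
python3 - <<'E'
from fit import *
st=get_state();p=get_image('wrist');s=get_image('scene');print(st['position'],st['contact_force'],st['width'])
c,sn=np.cos(-.188),np.sin(-.188)
L=lambda x,y,z:[.5714+c*x-sn*y,.1572+sn*x+c*y,z]
im=[]
for q,S in((p,st),(s,None)):
    print([px(q,L(x,-.055,.047),S).round(1) for x in(-.044,.044)],[px(q,L(x,-.060-.0+.0,.0435),S).round(1) for x in(-.03,.03)])
    u,v=px(q,L(0,-.03,.05),S).astype(int); u0=min(max(0,u-100),440);v0=min(max(0,v-100),280);print(u0,v0)
    im.append(cv2.resize(q['pixels'][v0:v0+200,u0:u0+200,::-1],None,fx=2,fy=2,interpolation=3))
cv2.imwrite('pics/c4.png',np.hstack(im))
E
```

```text
[0.57624817 0.16786341 0.06386616] [-1.35633814 -6.99296246  1.68393118] 0.010856291624182137
[array([454.7, 382.9]), array([476.7, 217.4])] [array([464.8, 355.3]), array([480.2, 244.7])]
314 211
[array([376.8, 280.3]), array([333.2, 293.3])] [array([368.8, 281.5]), array([339.2, 290.2])]
260 196
```

View pics/c4.png

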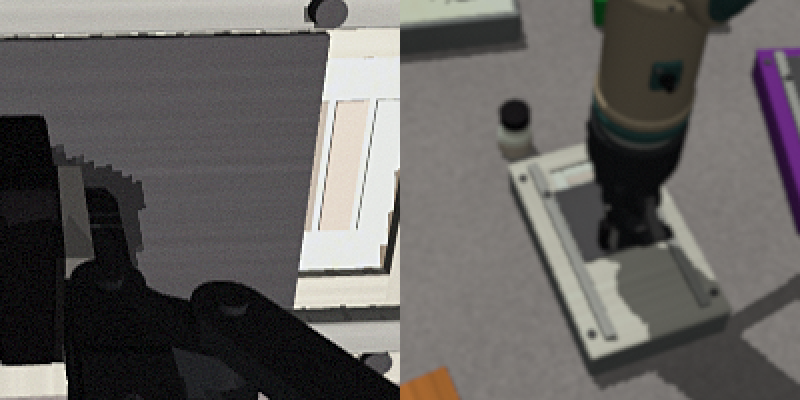

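```bash
python3 - <<'E'
from fit import *
st=get_state();p=get_image('wrist')
c,sn=np.cos(-.188),np.sin(-.188)
for uv,z in(((478.5,229),.0435),((461.5,364),.0435),((478,217),.05)):
    X=w2(p,uv,z,st)[:2]-[.5714,.1572]; print(np.round([c*X[0]+sn*X[1],-sn*X[0]+c*X[1]],4))
print(st['position'])
E
```

```text
[ 0.0375 -0.0583]
[-0.0353 -0.059 ]
[ 0.045  -0.0542]
[0.57622357 0.16777983 0.06388655]
```

Shutter is at about 31 mm: the plate edge is about 4 mm short of the stud line, and the TCP travel agrees. Adding 4 mm.

play_rows([
  {"fingers": 1, "dx": 1, "dy": 5, "dz": 0, "turn": 0},
  {"fingers": 1, "dx": 0, "dy": 0, "dz": 0, "turn": 0},
  {"fingers": 1, "dx": 0, "dy": 0, "dz": 0, "turn": 0},
  {"fingers": 1, "dx": 0, "dy": 0, "dz": 0, "turn": 0},
  {"fingers": 1, "dx": 0, "dy": 0, "dz": 0, "turn": 0},
])

```text
clock: 11.28
position: [0.5764, 0.1685, 0.0639]
ee_rot: [-0.019, -0.634, 0.773, -0.018]
contact_force: [-2.5, -7.3, 1.4]
width: 0.0106
```

play_rows([
  {"fingers": 1, "dx": 1, "dy": 4, "dz": 0, "turn": 0},
  {"fingers": 1, "dx": 0, "dy": 3, "dz": 0, "turn": 0},
  {"fingers": 1, "dx": 0, "dy": 1, "dz": 0, "turn": 0},
  {"fingers": 1, "dx": 0, "dy": 1, "dz": 0, "turn": 0},
])

```text
clock: 11.62
position: [0.5772, 0.1731, 0.0638]
ee_rot: [-0.021, -0.634, 0.773, -0.021]
contact_force: [-1.9, -8.8, 1.1]
width: 0.0106
```

play_rows([
  {"fingers": 1, "dx": 0, "dy": 0.5, "dz": 0, "turn": 0},
  {"fingers": 1, "dx": 0, "dy": 0.5, "dz": 0, "turn": 0},
  {"fingers": 1, "dx": 0, "dy": 0.5, "dz": 0, "turn": 0},
  {"fingers": 1, "dx": 0, "dy": 0.5, "dz": 0, "turn": 0},
  {"fingers": 1, "dx": 0, "dy": 0.5, "dz": 0, "turn": 0},
])

```text
clock: 12.03
position: [0.577, 0.1718, 0.0638]
ee_rot: [-0.024, -0.633, 0.773, -0.023]
contact_force: [-1.3, -7.8, 1.6]
width: 0.011
```

```bash
python3 - <<'E'
from fit import *
for i in range(6): q=get_image('scene'); print(get_state()['position'].round(4))
st=get_state();p=get_image('wrist');t=get_image('top');print(st['contact_force'],st['width'],st['qd'].round(4))
a=cv2.resize(p['pixels'][200:400,300:500,::-1],None,fx=2,fy=2,interpolation=3)
b=cv2.resize(t['pixels'][182:282,365:465,::-1],None,fx=4,fy=4,interpolation=3)
cv2.imwrite('pics/c5.png',np.hstack([a,b]))
E
```

```text
[0.577  0.1717 0.0639]
[0.577  0.1718 0.0639]
[0.577  0.1718 0.0639]
[0.577  0.1717 0.0638]
[0.577  0.1717 0.0639]
[0.577  0.1718 0.0639]
[-1.88350533 -8.40047513  0.90809522] 0.011134887460785009 [ 0.0007  0.0007 -0.0007  0.0002 -0.0014 -0.0007]
```

View pics/c5.png

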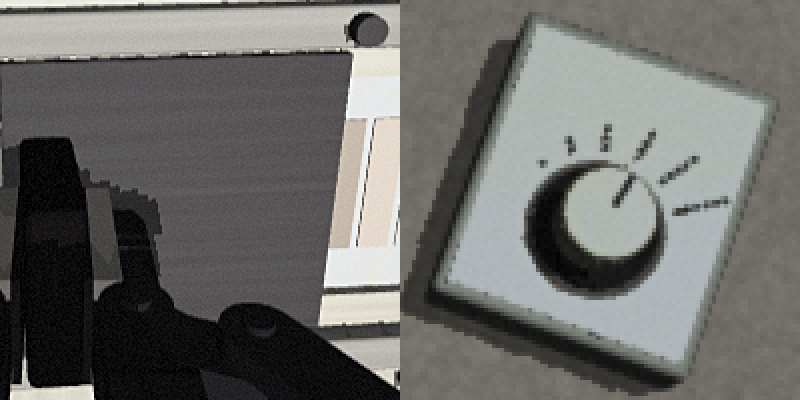

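```bash
python3 - <<'E'
from fit import *
st=get_state();p=get_image('wrist')
c,sn=np.cos(-.188),np.sin(-.188)
for uv,z in(((476,226),.0435),((460,361),.0435),((486,214.5),.05)):
    X=w2(p,uv,z,st)[:2]-[.5714,.1572]; print(np.round([c*X[0]+sn*X[1],-sn*X[0]+c*X[1]],4))
E
```

```text
[ 0.0382 -0.0542]
[-0.0349 -0.055 ]
[ 0.0454 -0.0547]
```

The plate edge (-54.6 mm) is level with the stud (-54.7 mm). The shutter is held still and the sleeve is at 4, so I'm handing in.

```bash
python3 -c "
from rig import *
print(sign_off());s=get_state();print(s['position'],s['contact_force'],s['width'],s['clock'])"
```

```text
the job is handed in; nothing more can be done
None
the job is handed in; nothing more can be done
```

The job is handed in at about 12.5 s of the 48 s: the sleeve is at 4 and the fingers are holding the shutter at half travel. No verdict was reported.

- **Sleeve:** I turned it from setting 1 to 4 while the shutter was still shut. A close wrist picture after release, and a later top picture, both show the pointer on the 4-pip row.
- **Shutter:** I gripped the tab and slid it to the stud line. The first pull stopped about 4 mm short because the arm gave way slightly against the spring, so I corrected it. In the last wrist picture the plate edge is at y = -54.6 mm and the stud at -54.7 mm, so the opening is about 35 mm.
- **Hold:** The arm was still over six readings, with a spring force of about 8.4 N (8.6 N expected at half) and the grip closed on the tab.
- **Not checked:** I didn't measure the bystanders at the end. No unexpected contact force appeared during the moves. A state reading after hand-in was refused, so these figures come from just before it.

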